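# Light the model cottage and put its roof on

## Task

Stand the little blue battery lamp upright on the floor inside the open model cottage, then close the cottage with the large grey roof: set it down gently, lined up with the walls and resting flat on all four of them. Leave the small red roof, which belongs to another model, where it lies.

Things in the scene. Friction and masses are not known exactly. Their poses are not given: they have to be found in the camera images.
- cottage: Roofless model cottage, fixed: open-topped box, white walls with dark timbers, dark base 176 x 146 mm. Walls 160 mm long (its x) by 130 mm (its y) outside, 8 mm thick, tops 74 mm above the bench; inside 144 x 114 mm, floor 10 mm above the bench. Origin: centre of its underside, on the bench; z up.
- slate_roof: Large grey gable roof, white chimney, loose, 0.2 kg, 180 (x, ridge) by 150 mm (y). Origin: centre of its underside, z up. Chimney at the centre, 28 mm square, sides along x, y, top at z 120, ridge at 64: grip at z 98. Underneath, a frame 8 mm tall, 120 x 90 mm, drops between the walls with 12 mm play; the board above it rests on the wall tops, origin then 66 mm above the bench. Fits either way round.
- lamp: Battery lamp, loose, upright: round, blue with a white foot and slightly rounded top, diameter 37 mm, 50 mm tall, about 80 g. Origin: centre of its underside; z up. A good grip height is 33 mm above its underside.
- red_roof: Bystander: smaller terracotta-red gable roof with a brick chimney, 130 x 110 mm, 120 mm high, loose on the bench. Origin: centre of its underside. Also near, unlisted: a green paint pot with a black cap, a green fir tree, a white glue bottle.
There are look-alikes about, which are no part of the job. Of the things like the lamp, leave any that is orange; of the rest the smaller one is meant.

How it is judged:
On the way, in this order (a step that is already met when the one before it is completed fails the run):
1. the lamp stands upright on the floor inside the cottage (x of lamp in the frame of cottage between -0.056 and 0.056 m and y of lamp in the frame of cottage between -0.041 and 0.041 m and z of lamp in the frame of cottage below 0.016 m and angle between lamp's own z axis and vertical below 0.17 rad), for 0.2 s.
2. the grey roof sits flat on the cottage's walls (horizontal distance between slate_roof and cottage below 0.018 m and z of slate_roof in the frame of cottage between 0.06 and 0.07 m and angle between slate_roof's own z axis and vertical below 0.06 rad and angle between the x axis of slate_roof and the x axis of cottage, either way round below 0.22 rad), for 0.2 s.
At the end, for the whole second after the job is handed in: Lamp upright (within 10 degrees) on the floor inside the cottage; grey roof flat on the wall tops (origin 60-70 mm above the cottage's, tilt under 3.4 degrees), centred within 18 mm, ridge along the cottage's x within 12.6 degrees, either way round; both at rest (all of step 1 and all of step 2 and linear speed of each of slate_roof, lamp below 0.02 m/s); the robot touches nothing.
It fails at once if the red roof is moved more than 30 mm (distance of red_roof from where it was at the start of the episode above 0.03 m).
It fails at once if the grey roof is dropped on the cottage (it comes down the last stretch faster than 0.6 m/s) (linear speed of slate_roof above 0.6 m/s and horizontal distance between slate_roof and cottage below 0.05 m and z of slate_roof in the frame of cottage below 0.1 m).
It also fails if it takes over 64 s, if anything falls off the work surface, if the arm or the gripper's body presses on something with over 40 N, if the wrist force passes 120 N, or if a joint passes its speed limit or range.

## Robot

A 6-joint arm with a two-finger parallel gripper is mounted at the origin on the work surface. World frame = base frame: x ahead of the robot, y to its left, z up, the work surface at z = 0. Lengths are in m, angles in rad, forces in N, time in s.
With the tool pointing down it reaches from about 0.375 to 0.9 m from the base axis. Payload 3.1 kg.
Tool frame: the origin (TCP) lies at the very end of the fingers, on their centre line; the grasp point (between the pads) lies 19 mm behind it; z points along the fingers, y is the direction in which the jaws open and shut (so a half turn about z gives the same grasp; the last joint's range is limited). The gripper opens to 87 mm and grips with 3 to 60 N. Pads are 19 mm wide; open, the fingers measure 117 mm over their backs; the gripper's body (75 mm by 190 mm) begins 51 mm behind the grasp point.
Start: joints at [0.927, 0.527, 1.433, -0, 1.181, -0.178], TCP at [0.28, 0.559, 0.223] pointing down, gripper open.
Joint ranges: [-3.08, 3.08], [-0.75, 2.2], [0.22, 2.44], [-1.43, 4.57], [0, 2.65], [-2.85, 2.85]. Speed limits (rad/s): [2.79, 2.79, 3.14, 3.14, 3.14, 3.14].

## Interface

Orientations are given as a unit quaternion [w, x, y, z].
In Python, from plant import * gives the robot as it stands.
- The arm moves only by the tool play_rows, never from a script. Its argument "deltas" is a list of rows, each an object with "dp": the shift along the tool's x, y, z in mm, a list of three; "turn": the turn about the tool's z in degrees; "grip": the closure, from -1 (fully open) to 1 (shut). A call has 1 to 12 rows; each row shifts and turns the commanded pose from where the row before left it, along the tool's axes as they then stand; what a row does not reach is not made up. A row lasts 1/8 s, in which the tool goes at most 62.5 mm and 10.7 degrees, less where a joint would pass 70% of its speed; a pose out of reach is approached as far as the arm can. A call is refused whole if a number of a shift passes 62.5 or a number of a turn 10.7, either way. A call with a gripper value outside its range is refused whole. The fingers move at their own pace and stop on an object; the grip force is fixed at half the most. Time passes only in rows, so rows that do not move let the fingers close. It gives the time, the measured TCP pose, the force and the opening at its end, in the units of the state.
- observe(): the state, without advancing time (a new reading comes with each control period).
- camera(name): name is "scene" or "top" or "wrist"; returns (picture, depth): 420x560x3 uint8, blue, green, red; 420x560 float32, m along the optical axis (not along the pixel's ray), 0 where there is no reading.
- get_calibration(name): a dict with "camera_matrix" (3x3 intrinsics, pixels), "k1" (the pictures are not rectified: a ray, as slopes to the right and down, at radius r is drawn at 1 + k1 r^2 times it, then the intrinsics apply), "R" (3x3) and "t" (3): a world point X has camera coordinates R X + t; the wrist camera has in their place "mount" (4x4, takes a point from camera to tool coordinates, whose origin is the TCP and whose axes are the flange's). Camera axes: x right, y down, z forward; pixel columns grow to the right and rows downward; lengths in m; the calibration is good to about 2 mm. A picture is of the moment at which its call begins: read the wrist's pose just before it. get_calibration takes no time and is no camera call.
- close_job(): hands the job in, once; it reports no verdict.
Trained networks look in the newest picture that a camera, given by its name, has taken for a name from the list of things; names that differ only in an ending like _2 or _b are one class to them, and where a whole thing is asked for, a point or a joint stands for the part that bears it (a point fixed in the world has none). Each returns a list of dicts, best first, with "confidence" (0 to 1); they miss things now and then, are a little off and sometimes report something else, mostly with a low value. They report only what shows in the picture. A call takes as long as a camera call. They do not tell look-alikes from the thing itself.
- boxes_of(camera, target): "location" ([row, column] in pixels, amid what is visible of it).
The state is a dict: "t": time; "joints": joint angles; "joint_velocities": joint speeds; "joint_efforts": joint torques, N m; "tool_pos": TCP position; "tcp_rot": TCP orientation; "wrist_force": force on the tool from outside, world axes, zero at the start; "torque": the same for the moment, N m; "grip_width": finger opening in m.
Only numpy, scipy, OpenCV 4.12 (cv2) and the standard library are available. Lean on these libraries where they do the work, as an engineer would, in place of code of your own. Each camera call takes 0.05 s, during which the arm holds its last target. There are 200 camera calls.

## Working session

There is one attempt and no reset: what is moved stays moved. The work goes in short steps, Python scripts to look and compute and a tool call to move; the robot and the scene stay as the last step left them, time stands still between calls to the robot, and variables do not carry over. Pictures are saved under pics/ and viewed, about 8 in all and at most 12, crops included, and the job is handed in when it is done.

Besides the shell and the picture viewer there is one more tool, called after "Call:" by a JSON object that holds its "fn" and its "kwargs", one argument or row to a line. play_rows: Moves the arm, as the interface text tells. Its arguments: {"type":"object","properties":{"deltas":{"type":"array"}},"required":["deltas"]}

```bash
mkdir -p pics; cat > h.py <<'E'
from plant import *
import numpy as np, cv2
from scipy.spatial.transform import Rotation as Ro
def cloud(name):
    s=observe(); im,d=camera(name); c=get_calibration(name); K=np.array(c["camera_matrix"]); k1=c["k1"]
    h,w=d.shape; u,v=np.meshgrid(np.arange(w),np.arange(h))
    p=cv2.undistortPoints(np.stack([u,v],-1).reshape(-1,1,2).astype(np.float64),K,np.array([k1,0,0,0,0.])).reshape(h,w,2)
    P=np.dstack([p*d[...,None],d])
    if name=="wrist":
        M=np.array(c["mount"]); q=s["tcp_rot"]; R=Ro.from_quat([q[1],q[2],q[3],q[0]]).as_matrix()
        P=P@M[:3,:3].T+M[:3,3]; P=P@R.T+np.array(s["tool_pos"])
    else:
        P=(P-np.array(c["t"]))@np.array(c["R"])
    P[d==0]=np.nan
    return im,P
E
python3 - <<'E'
from h import *
s=observe(); print(s["t"],s["tool_pos"],s["tcp_rot"],s["grip_width"])
for n in ["top","scene"]:
    im,P=cloud(n); cv2.imwrite(f"pics/{n}0.png",im); np.save(f"{n}0.npy",P)
    for t in ["cottage","slate_roof","lamp","red_roof"]:
        for b in boxes_of(n,t):
            r,c=map(int,b["location"]); print(n,t,round(b["confidence"],2),r,c,P[r,c].round(3))
E
```

```text
0.0 [0.27969098 0.55810138 0.22157187] [-4.04419024e-04  2.30289835e-01  9.73121478e-01 -1.00871397e-03] 0.08734403085520498
top cottage 0.59 154 290 [ 0.657 -0.024  0.011]
top slate_roof 0.83 219 142 [0.488 0.329 0.055]
top lamp 0.82 241 300 [ 0.431 -0.042  0.073]
top lamp 0.73 274 363 [ 0.354 -0.185  0.067]
top lamp 0.51 235 334 [ 0.447 -0.123  0.051]
scene cottage 0.66 260 244 [ 0.642 -0.038  0.011]
scene slate_roof 0.74 244 440 [0.51  0.335 0.065]
scene lamp 0.91 135 222 [ 0.37  -0.192  0.045]
scene lamp 0.61 175 234 [ 0.466 -0.125  0.041]
scene lamp 0.59 174 271 [ 0.454 -0.04   0.066]
scene red_roof 0.94 165 159 [ 0.495 -0.296  0.045]
```

View pics/top0.png

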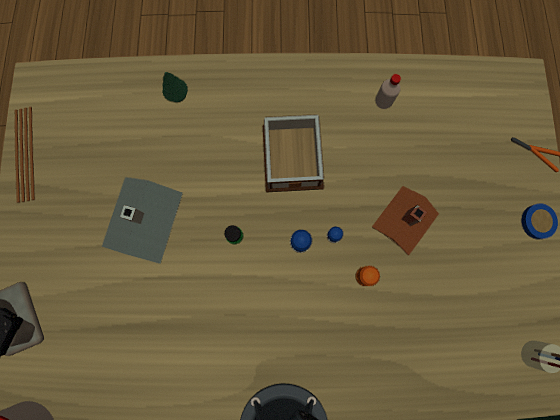

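View pics/scene0.png

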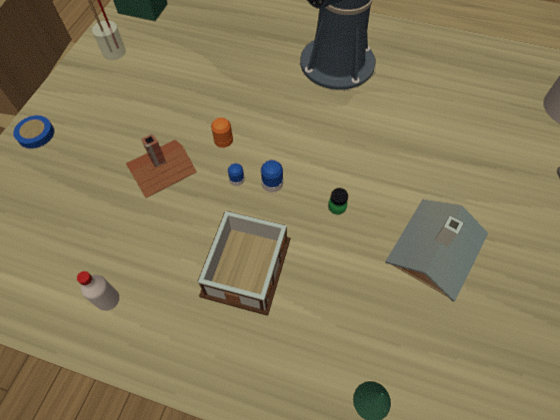

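The top view shows three lamp-like things: large blue at (241,300), small blue at (235,334) and orange at (274,363). I choose the small blue one. The cottage is at (154,290), the grey roof at (219,142) and the red roof at (213,410). Next I measure poses and check the choice in a close crop.

```bash
python3 - <<'E'
from h import *
im=cv2.imread("pics/top0.png")
cv2.imwrite("pics/crop1.png",cv2.resize(im[200:300,270:400],None,fx=5,fy=5,interpolation=cv2.INTER_CUBIC))
def rect(Q,l):
    r=cv2.minAreaRect(Q[:,:2].astype(np.float32)); print(l,len(Q),np.round(r[0],4),np.round(r[1],3),round(r[2],1))
for n in ["top","scene"]:
    P=np.load(n+"0.npy").reshape(-1,3); I=cv2.imread(f"pics/{n}0.png").reshape(-1,3).astype(int)
    ok=~np.isnan(P).any(1); P=P[ok]; I=I[ok]
    near=lambda x,y,r: np.hypot(P[:,0]-x,P[:,1]-y)<r
    m=near(.655,-.03,.12)&(abs(P[:,2]-.074)<.006); rect(P[m],n+" walls")
    m=near(.49,.33,.14)&(P[:,2]>.015); rect(P[m],n+" roof")
    m=near(.5,.35,.1)&(P[:,2]>.112); rect(P[m],n+" chim"); print(P[m].mean(0))
    for l,x,y in [("small",.455,-.124),("big",.44,-.042)]:
        m=near(x,y,.05)&(P[:,2]>.02)&(I[:,0]>I[:,2]+40); rect(P[m],n+l); print(P[m].max(0),P[m].min(0))
        m&=P[:,2]>P[m][:,2].max()-.006; rect(P[m],n+l+" top")
    m=near(.495,-.296,.13)&(P[:,2]>.015); rect(P[m],n+" red")
    m=near(.46,.13,.06)&(P[:,2]>.015); rect(P[m],n+" pot"); print(P[m].max(0))
E
```

```text
top walls 1012 [ 0.6532 -0.0303] [0.167 0.135] 2.6
top roof 4565 [0.4935 0.3417] [0.157 0.181] 73.9
top chim 184 [0.4924 0.3409] [0.03  0.029] 73.3
[0.49190512 0.3397631  0.12103451]
topsmall 161 [ 0.4508 -0.1271] [0.031 0.032] 0.0
[ 0.46629369 -0.1110335   0.05455639] [ 0.43528101 -0.14313807  0.03053041]
topsmall top 89 [ 0.4508 -0.1277] [0.026 0.024] 15.7
topbig 334 [ 0.4349 -0.0439] [0.044 0.047] 89.7
[ 0.45822295 -0.02198931  0.07515214] [ 0.41158023 -0.06577158  0.05033449]
topbig top 147 [ 0.435  -0.0462] [0.033 0.032] 75.7
top red 2466 [ 0.4849 -0.3041] [0.115 0.134] 50.3
top pot 272 [0.452  0.1139] [0.039 0.039] 89.5
[0.4716043  0.13356375 0.06289977]
scene walls 1550 [ 0.6515 -0.031 ] [0.166 0.135] 2.7
scene roof 6139 [0.4917 0.3406] [0.154 0.186] 74.0
scene chim 233 [0.4922 0.3403] [0.028 0.031] 74.0
[0.49456437 0.33932612 0.12026667]
scenesmall 207 [ 0.455  -0.1265] [0.028 0.03 ] 58.0
[ 0.46890496 -0.11058159  0.05629131] [ 0.43844469 -0.14211418  0.02063889]
scenesmall top 51 [ 0.4523 -0.1264] [0.024 0.017] 83.5
scenebig 448 [ 0.4404 -0.045 ] [0.043 0.042] 62.1
[ 0.46150188 -0.02129238  0.07353675] [ 0.41926083 -0.06586236  0.02017182]
scenebig top 158 [ 0.4368 -0.0451] [0.035 0.035] 68.4
scene red 2506 [ 0.4845 -0.3052] [0.117 0.131] 50.9
scene pot 403 [0.4545 0.1147] [0.04  0.041] 49.6
[0.4753139  0.13507775 0.06031278]
```

View pics/crop1.png

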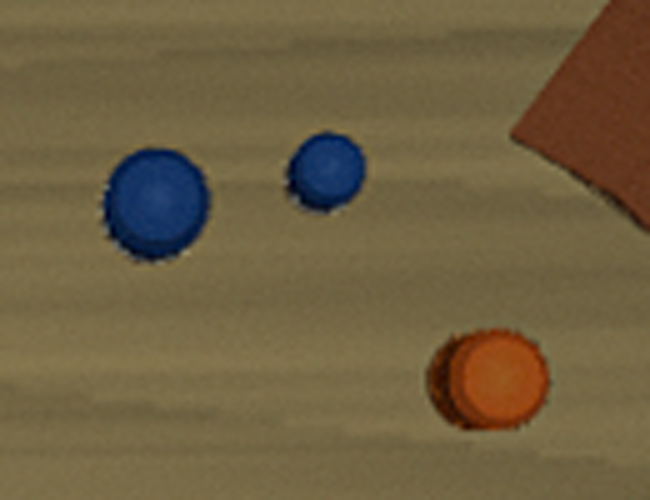

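The crop shows the small blue lamp at (170,327), clearly smaller than the large blue one at (203,156). The orange one is at (380,495). All measured sizes agree with the description: walls 167x135 mm, roof 157x181 mm, and a lamp top about 52 mm high. I turn the jaws along the cottage x first.

```bash
cat >> h.py <<'E'
def go(x,y,z,yaw):
    "prints shift in tool axes (after the turn) and turn, tool y to heading yaw deg (mod 180)"
    s=observe(); q=s["tcp_rot"]; R=Ro.from_quat([q[1],q[2],q[3],q[0]])
    h=np.degrees(np.arctan2(*R.as_matrix()[[1,0],1])); dy=(yaw-h+90)%180-90
    R2=Ro.from_euler('z',dy,degrees=True)*R
    print("t",round(s["t"],2),"pos",np.round(s["tool_pos"],4),"heading",round(h,1),"tilt",R.as_matrix()[:,2].round(3),"w",round(s["grip_width"],4),"F",np.round(s["wrist_force"],1))
    print("turn",round(-dy,1),"dp mm",(R2.inv().apply(np.array([x,y,z])-s["tool_pos"])*1000).round(1))
E
python3 -c "
from h import *
go(.452,-.127,.18,2.6)"
```

```text
t 0.5 pos [0.2801 0.5587 0.2225] heading 63.4 tilt [-0. -0. -1.] w 0.0872 F [ 1.2 -0.5  0.2]
turn 60.8 dp mm [-692.8  140.6   42.5]
```

Call:
{"fn": "play_rows", "kwargs": {
  "deltas": [
    {"dp": [0,0,0],"turn": 10.1,"grip": -1},
    {"dp": [0,0,0],"turn": 10.1,"grip": -1},
    {"dp": [0,0,0],"turn": 10.1,"grip": -1},
    {"dp": [0,0,0],"turn": 10.1,"grip": -1},
    {"dp": [0,0,0],"turn": 10.2,"grip": -1},
    {"dp": [0,0,0],"turn": 10.2,"grip": -1}
  ]
}}

```text
t: 1.25
tool_pos: [0.2801, 0.5587, 0.2226]
tcp_rot: [-0.0, 0.693, 0.721, 0.0]
wrist_force: [0.6, 0.0, 0.3]
grip_width: 0.0868
```

Call:
{"fn": "play_rows", "kwargs": {
  "deltas": [
    {"dp": [-57,12,3],"turn": 0,"grip": -1},
    {"dp": [-57,12,3],"turn": 0,"grip": -1},
    {"dp": [-57,12,3],"turn": 0,"grip": -1},
    {"dp": [-57,12,3],"turn": 0,"grip": -1},
    {"dp": [-57,12,3],"turn": 0,"grip": -1},
    {"dp": [-57,12,3],"turn": 0,"grip": -1},
    {"dp": [-57,12,3],"turn": 0,"grip": -1},
    {"dp": [-57,12,3],"turn": 0,"grip": -1},
    {"dp": [-57,12,3],"turn": 0,"grip": -1},
    {"dp": [-57,12,3],"turn": 0,"grip": -1},
    {"dp": [-57,12,3],"turn": 0,"grip": -1},
    {"dp": [-57,12,3],"turn": 0,"grip": -1}
  ]
}}

```text
t: 2.75
tool_pos: [0.4551, -0.1203, 0.1868]
tcp_rot: [0.001, 0.691, 0.723, 0.0]
wrist_force: [0.4, -0.3, 0.1]
grip_width: 0.0872
```

```bash
python3 - <<'E'
from h import *
go(.452,-.127,.018,2.6)
im,P=cloud("wrist"); cv2.imwrite("pics/w1.png",im)
I=im.astype(int)
for b in boxes_of("wrist","lamp"): r,c=map(int,b["location"]); print(b["confidence"],r,c,P[r,c])
m=(np.hypot(P[...,0]-.452,P[...,1]+.127)<.035)&(P[...,2]>.015)&(I[...,0]>I[...,2]+30)
Q=P[m]; print(len(Q),cv2.minAreaRect(Q[:,:2].astype(np.float32)),Q.min(0),Q.max(0))
T=Q[Q[:,2]>Q[:,2].max()-.006]; print(T.mean(0),T.min(0),T.max(0))
go(.452,-.127,.018,2.6)
E
```

```text
t 2.75 pos [ 0.4551 -0.1203  0.1868] heading 2.5 tilt [ 0.001 -0.    -1.   ] w 0.0872 F [ 0.4 -0.3  0.1]
turn -0.1 dp mm [ -6.4  -3.6 168.8]
0.91 207 276 [ 0.45138136 -0.11970252  0.05032027]
0.64 118 263 [ 0.43819672 -0.04310145  0.07119326]
980 ((0.45355120301246643, -0.12802308797836304), (0.03182051703333855, 0.03447698801755905), 3.623448133468628) [ 0.43771087 -0.14549816  0.03978111] [ 0.46973192 -0.11077914  0.05244729]
[ 0.45269244 -0.1269739   0.04925893] [ 0.43861342 -0.14137191  0.04645676] [ 0.46666275 -0.11293165  0.05244729]
t 2.85 pos [ 0.458  -0.1245  0.187 ] heading 2.2 tilt [ 0.005 -0.004 -1.   ] w 0.0873 F [0.6 0.4 0.7]
turn -0.4 dp mm [ -1.4  -7.  169. ]
```

View pics/w1.png

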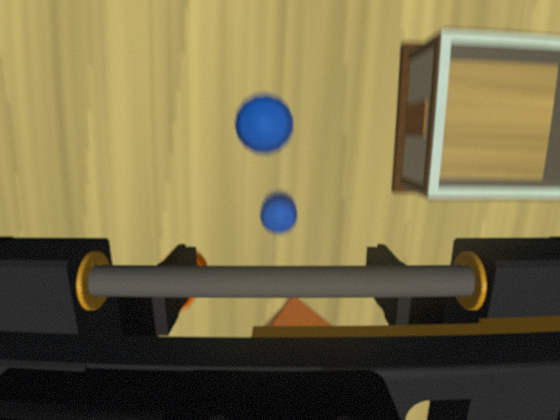

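The wrist view shows the small blue lamp at (212,278) between the fingers and the big one at (123,264), well clear of the jaw line. I descend partway and read the settled pose.

Call:
{"fn": "play_rows", "kwargs": {
  "deltas": [
    {"dp": [-4,-2,50],"turn": 0,"grip": -1},
    {"dp": [-4,-2,40],"turn": 0,"grip": -1},
    {"dp": [0,0,0],"turn": 0,"grip": -1},
    {"dp": [0,0,0],"turn": 0,"grip": -1},
    {"dp": [0,0,0],"turn": 0,"grip": -1}
  ]
}}

```text
t: 3.48
tool_pos: [0.4522, -0.1265, 0.0982]
tcp_rot: [0.002, 0.691, 0.723, 0.0]
wrist_force: [-0.2, -0.4, -0.1]
grip_width: 0.0873
```

```bash
python3 -c "
from h import *
for i in range(2): go(.4527,-.127,.014,2.6);camera('top')"
```

```text
t 3.48 pos [ 0.4522 -0.1265  0.0982] heading 2.6 tilt [ 0.003 -0.002 -1.   ] w 0.0873 F [-0.2 -0.4 -0.1]
turn 0.0 dp mm [-0.4  0.2 84.2]
t 3.52 pos [ 0.4521 -0.1265  0.0981] heading 2.6 tilt [ 0.003 -0.002 -1.   ] w 0.0869 F [0.7 0.1 0.8]
turn 0.0 dp mm [-0.3  0.3 84.1]
```

Call:
{"fn": "play_rows", "kwargs": {
  "deltas": [
    {"dp": [0,0,28],"turn": 0,"grip": -1},
    {"dp": [0,0,28],"turn": 0,"grip": -1},
    {"dp": [0,0,28],"turn": 0,"grip": -1},
    {"dp": [0,0,0],"turn": 0,"grip": -1},
    {"dp": [0,0,0],"turn": 0,"grip": 1},
    {"dp": [0,0,0],"turn": 0,"grip": 1},
    {"dp": [0,0,0],"turn": 0,"grip": 1},
    {"dp": [0,0,0],"turn": 0,"grip": 1},
    {"dp": [0,0,0],"turn": 0,"grip": 1},
    {"dp": [0,0,0],"turn": 0,"grip": 1},
    {"dp": [0,0,0],"turn": 0,"grip": 1},
    {"dp": [0,0,0],"turn": 0,"grip": 1}
  ]
}}

```text
t: 5.08
tool_pos: [0.4511, -0.1264, 0.0126]
tcp_rot: [0.0, 0.691, 0.723, 0.0]
wrist_force: [0.2, -0.3, 1.4]
grip_width: 0.0349
```

Call:
{"fn": "play_rows", "kwargs": {
  "deltas": [
    {"dp": [0,0,-40],"turn": 0,"grip": 1},
    {"dp": [0,0,-50],"turn": 0,"grip": 1},
    {"dp": [0,0,-50],"turn": 0,"grip": 1},
    {"dp": [0,0,0],"turn": 0,"grip": 1},
    {"dp": [0,0,0],"turn": 0,"grip": 1}
  ]
}}

```text
t: 5.7
tool_pos: [0.4502, -0.1259, 0.1521]
tcp_rot: [-0.001, 0.691, 0.723, -0.0]
wrist_force: [0.5, -0.5, -0.6]
grip_width: 0.0355
```

```bash
python3 -c "
from h import *
go(.6525,-.0305,.15,2.6)"
```

```text
t 5.7 pos [ 0.4502 -0.1259  0.1521] heading 2.6 tilt [-0.001  0.001 -1.   ] w 0.0355 F [ 0.5 -0.5 -0.6]
turn -0.0 dp mm [ 86.1 206.4   1.9]
```

Call:
{"fn": "play_rows", "kwargs": {
  "deltas": [
    {"dp": [17,41,0],"turn": 0,"grip": 1},
    {"dp": [17,41,0],"turn": 0,"grip": 1},
    {"dp": [17,41,0],"turn": 0,"grip": 1},
    {"dp": [17,41,0],"turn": 0,"grip": 1},
    {"dp": [18,42,0],"turn": 0,"grip": 1},
    {"dp": [0,0,0],"turn": 0,"grip": 1},
    {"dp": [0,0,0],"turn": 0,"grip": 1},
    {"dp": [0,0,0],"turn": 0,"grip": 1}
  ]
}}

```text
t: 6.7
tool_pos: [0.651, -0.0316, 0.1513]
tcp_rot: [-0.001, 0.691, 0.722, -0.001]
wrist_force: [0.5, -0.9, -0.6]
grip_width: 0.0353
```

```bash
python3 -c "
from h import *
go(.6525,-.0305,.0245,2.6)
im,P=cloud('wrist');cv2.imwrite('pics/w2.png',im)
print(P[100:300:25,280].round(3))"
```

```text
t 6.7 pos [ 0.651  -0.0316  0.1513] heading 2.5 tilt [-0.004  0.001 -1.   ] w 0.0353 F [ 0.5 -0.9 -0.6]
turn -0.1 dp mm [  0.9   2.  126.8]
[[ 0.646  0.064  0.   ]
 [ 0.647  0.042  0.011]
 [ 0.648  0.02   0.01 ]
 [ 0.649 -0.002  0.011]
 [ 0.65  -0.025  0.011]
 [ 0.651 -0.048  0.012]
 [ 0.651 -0.015  0.177]
 [ 0.65   0.     0.239]]
```

View pics/w2.png

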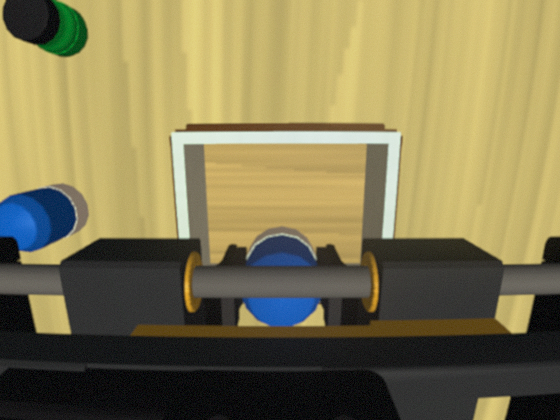

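The lamp is held upright between the fingers at (275,282), over the cottage, whose wall tops span columns 175–398. I lower it.

Call:
{"fn": "play_rows", "kwargs": {
  "deltas": [
    {"dp": [1,2,30],"turn": 0,"grip": 1},
    {"dp": [0,0,30],"turn": 0,"grip": 1},
    {"dp": [0,0,25],"turn": 0,"grip": 1},
    {"dp": [0,0,20],"turn": 0,"grip": 1},
    {"dp": [0,0,12],"turn": 0,"grip": 1},
    {"dp": [0,0,6],"turn": 0,"grip": 1},
    {"dp": [0,0,3],"turn": 0,"grip": 1},
    {"dp": [0,0,0],"turn": 0,"grip": 1},
    {"dp": [0,0,0],"turn": 0,"grip": 1}
  ]
}}

```text
t: 7.88
tool_pos: [0.6554, -0.0301, 0.0272]
tcp_rot: [0.001, 0.691, 0.723, 0.0]
wrist_force: [0.7, -0.3, -2.6]
grip_width: 0.0352
```

Call:
{"fn": "play_rows", "kwargs": {
  "deltas": [
    {"dp": [0,0,2],"turn": 0,"grip": 1},
    {"dp": [0,0,1],"turn": 0,"grip": 1},
    {"dp": [0,0,0],"turn": 0,"grip": 1},
    {"dp": [0,0,0],"turn": 0,"grip": 1}
  ]
}}

```text
t: 8.38
tool_pos: [0.6549, -0.0301, 0.0235]
tcp_rot: [-0.0, 0.691, 0.723, -0.0]
wrist_force: [0.0, 0.0, -0.6]
grip_width: 0.035
```

Call:
{"fn": "play_rows", "kwargs": {
  "deltas": [
    {"dp": [0,0,1],"turn": 0,"grip": 1},
    {"dp": [0,0,0],"turn": 0,"grip": 1},
    {"dp": [0,0,0],"turn": 0,"grip": -0.4},
    {"dp": [0,0,0],"turn": 0,"grip": -0.4},
    {"dp": [0,0,0],"turn": 0,"grip": -0.4},
    {"dp": [0,0,0],"turn": 0,"grip": -0.4},
    {"dp": [0,0,-15],"turn": 0,"grip": -0.4},
    {"dp": [0,0,-35],"turn": 0,"grip": -0.4},
    {"dp": [0,0,-55],"turn": 0,"grip": -0.4},
    {"dp": [0,0,-60],"turn": 0,"grip": -0.4},
    {"dp": [0,0,0],"turn": 0,"grip": -1},
    {"dp": [0,0,0],"turn": 0,"grip": -1}
  ]
}}

```text
t: 9.88
tool_pos: [0.6544, -0.03, 0.1882]
tcp_rot: [0.0, 0.691, 0.723, 0.0]
wrist_force: [0.8, 0.3, -1.0]
grip_width: 0.0735
```

```bash
python3 - <<'E'
from h import *
go(.4924,.3403,.2,-16)
im,P=cloud("wrist"); I=im.astype(int)
m=(np.hypot(P[...,0]-.655,P[...,1]+.03)<.05)&(P[...,2]>.04)&(P[...,2]<.09)&(I[...,0]>I[...,2]+40)
Q=P[m]; print(len(Q),Q.mean(0),Q.min(0),Q.max(0))
im,P=cloud("scene"); I=im.astype(int); cv2.imwrite("pics/s2.png",im)
for n in ["top"]: im,P=cloud(n); cv2.imwrite("pics/t2.png",im)
E
```

```text
t 9.88 pos [ 0.6544 -0.03    0.1882] heading 2.6 tilt [ 0. -0. -1.] w 0.0735 F [ 0.8  0.3 -1. ]
turn 18.6 dp mm [ 311.3 -257.8  -11.9]
1077 [ 0.65549753 -0.02857679  0.05756265] [ 0.63963538 -0.0460749   0.04219273] [ 0.67171859 -0.01379094  0.06298239]
```

The lamp top is at 62 mm (10 + 50) at (0.655,-0.029), so it stands on the floor. Next is the roof.

Call:
{"fn": "play_rows", "kwargs": {
  "deltas": [
    {"dp": [0,0,-6],"turn": 9.3,"grip": -1},
    {"dp": [0,0,-6],"turn": 9.3,"grip": -1},
    {"dp": [39,-32,0],"turn": 0,"grip": -1},
    {"dp": [39,-32,0],"turn": 0,"grip": -1},
    {"dp": [39,-32,0],"turn": 0,"grip": -1},
    {"dp": [39,-32,0],"turn": 0,"grip": -1},
    {"dp": [39,-32,0],"turn": 0,"grip": -1},
    {"dp": [39,-32,0],"turn": 0,"grip": -1},
    {"dp": [39,-33,0],"turn": 0,"grip": -1},
    {"dp": [38,-33,0],"turn": 0,"grip": -1},
    {"dp": [0,0,0],"turn": 0,"grip": -1},
    {"dp": [0,0,0],"turn": 0,"grip": -1}
  ]
}}

```text
t: 11.52
tool_pos: [0.4924, 0.3395, 0.1983]
tcp_rot: [0.0, 0.799, 0.602, -0.001]
wrist_force: [0.5, -1.1, -0.6]
grip_width: 0.0868
```

```bash
python3 - <<'E'
from h import *
im,P=cloud("wrist"); cv2.imwrite("pics/w3.png",im)
m=(np.hypot(P[...,0]-.4924,P[...,1]-.3403)<.05)&(abs(P[...,2]-.12)<.006)
Q=P[m]; print(len(Q),cv2.minAreaRect(Q[:,:2].astype(np.float32)),Q.mean(0))
m=(np.hypot(P[...,0]-.4924,P[...,1]-.3403)<.1)&(P[...,2]>.055)&(P[...,2]<.07)
Q=P[m]; print(len(Q),cv2.minAreaRect(Q[:,:2].astype(np.float32)))
go(.4924,.3403,.079,-16)
E
```

```text
1442 ((0.49461010098457336, 0.34167933464050293), (0.028315149247646332, 0.027690352872014046), 74.1839370727539) [0.4948115  0.34242064 0.12070311]
6039 ((0.4951639771461487, 0.3427778482437134), (0.03971671313047409, 0.18183870613574982), 73.92147064208984)
t 11.57 pos [0.4929 0.3391 0.1986] heading -16.1 tilt [-0.001 -0.001 -1.   ] w 0.087 F [-0.8 -0.8 -0. ]
turn -0.1 dp mm [  1.2  -0.7 119.6]
```

View pics/w3.png

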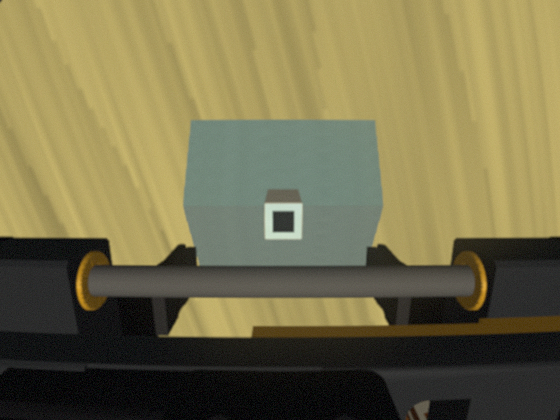

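The chimney sits at (220,283), squarely between the fingers, with the ridge along the jaws. I descend and grip.

Call:
{"fn": "play_rows", "kwargs": {
  "deltas": [
    {"dp": [2,0,40],"turn": 0,"grip": -1},
    {"dp": [0,0,40],"turn": 0,"grip": -1},
    {"dp": [0,0,25],"turn": 0,"grip": -1},
    {"dp": [0,0,14],"turn": 0,"grip": -1},
    {"dp": [0,0,0],"turn": 0,"grip": -1},
    {"dp": [0,0,0],"turn": 0,"grip": 1},
    {"dp": [0,0,0],"turn": 0,"grip": 1},
    {"dp": [0,0,0],"turn": 0,"grip": 1},
    {"dp": [0,0,0],"turn": 0,"grip": 1},
    {"dp": [0,0,0],"turn": 0,"grip": 1},
    {"dp": [0,0,0],"turn": 0,"grip": 1},
    {"dp": [0,0,0],"turn": 0,"grip": 1}
  ]
}}

```text
t: 13.08
tool_pos: [0.4935, 0.342, 0.0805]
tcp_rot: [0.0, 0.799, 0.602, 0.0]
wrist_force: [0.3, 0.4, 0.7]
grip_width: 0.0281
```

Call:
{"fn": "play_rows", "kwargs": {
  "deltas": [
    {"dp": [0,0,0],"turn": 0,"grip": 1},
    {"dp": [0,0,0],"turn": 0,"grip": 1}
  ]
}}

```text
t: 13.32
tool_pos: [0.4935, 0.342, 0.0805]
tcp_rot: [0.0, 0.799, 0.602, 0.0]
wrist_force: [0.3, 0.4, 0.6]
grip_width: 0.0278
```

Call:
{"fn": "play_rows", "kwargs": {
  "deltas": [
    {"dp": [0,0,-15],"turn": 0,"grip": 1},
    {"dp": [0,0,-30],"turn": 0,"grip": 1},
    {"dp": [0,0,-35],"turn": 0,"grip": 1},
    {"dp": [0,0,-30],"turn": 0,"grip": 1},
    {"dp": [0,0,-20],"turn": 0,"grip": 1},
    {"dp": [0,0,0],"turn": -4.6,"grip": 1},
    {"dp": [0,0,0],"turn": -4.7,"grip": 1},
    {"dp": [0,0,0],"turn": -4.7,"grip": 1},
    {"dp": [0,0,0],"turn": -4.6,"grip": 1},
    {"dp": [0,0,0],"turn": 0,"grip": 1},
    {"dp": [0,0,0],"turn": 0,"grip": 1}
  ]
}}

```text
t: 14.7
tool_pos: [0.4932, 0.342, 0.2109]
tcp_rot: [-0.0, 0.691, 0.722, 0.0]
wrist_force: [0.1, 0.6, -2.5]
grip_width: 0.0276
```

```bash
python3 -c "
from h import *
go(.6525,-.0305,.21,2.6)"
```

```text
t 14.7 pos [0.4932 0.342  0.2109] heading 2.5 tilt [ 0.  0. -1.] w 0.0276 F [ 0.1  0.6 -2.5]
turn -0.1 dp mm [-379.3  142.3    0.9]
```

Call:
{"fn": "play_rows", "kwargs": {
  "deltas": [
    {"dp": [-20,7,0],"turn": 0,"grip": 1},
    {"dp": [-38,14,0],"turn": 0,"grip": 1},
    {"dp": [-45,17,0],"turn": 0,"grip": 1},
    {"dp": [-45,17,0],"turn": 0,"grip": 1},
    {"dp": [-45,17,0],"turn": 0,"grip": 1},
    {"dp": [-45,17,0],"turn": 0,"grip": 1},
    {"dp": [-45,17,0],"turn": 0,"grip": 1},
    {"dp": [-45,17,0],"turn": 0,"grip": 1},
    {"dp": [-32,12,0],"turn": 0,"grip": 1},
    {"dp": [-19,7,0],"turn": 0,"grip": 1},
    {"dp": [0,0,0],"turn": 0,"grip": 1},
    {"dp": [0,0,0],"turn": 0,"grip": 1}
  ]
}}

```text
t: 16.2
tool_pos: [0.6513, -0.0291, 0.2103]
tcp_rot: [-0.001, 0.691, 0.723, -0.0]
wrist_force: [-0.7, 0.0, -2.1]
grip_width: 0.0279
```

```bash
cat > chk.py <<'E'
from h import *
import sys
go(.6525,-.0305,.1465,2.6)
for n in ["top","scene"]:
    im,P=cloud(n); cv2.imwrite(f"pics/{n}_{sys.argv[1]}.png",im); I=im.reshape(-1,3).astype(int); P=P.reshape(-1,3)
    near=np.hypot(P[:,0]-.6525,P[:,1]+.0305)<.14
    zlo,zhi=map(float,sys.argv[2:4])
    m=near&(P[:,2]>zlo)&(P[:,2]<zhi); Q=P[m]
    print(n,len(Q),cv2.minAreaRect(Q[:,:2].astype(np.float32)))
E
python3 chk.py a .13 .205
```

```text
t 16.2 pos [ 0.6513 -0.0291  0.2103] heading 2.6 tilt [-0.001  0.001 -1.   ] w 0.0279 F [-0.7  0.  -2.1]
turn 0.0 dp mm [-1.5  1.2 63.8]
top 228 ((0.6062625646591187, -0.0940980613231659), (0.08825366199016571, 0.027628526091575623), 4.46688175201416)
scene 5274 ((0.6488490700721741, -0.030331023037433624), (0.18314605951309204, 0.1536831557750702), 2.6555750370025635)
```

View pics/scene_a.png

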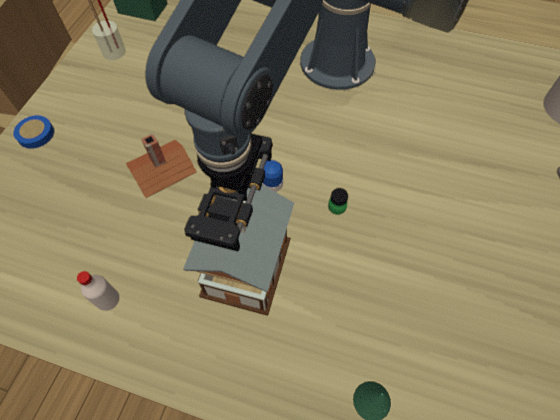

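The scene view shows the roof held level above the cottage at (235,245), and its yaw of 2.7° matches the walls. I shift 2 mm and lower slowly.

Call:
{"fn": "play_rows", "kwargs": {
  "deltas": [
    {"dp": [-1,2,15],"turn": 0,"grip": 1},
    {"dp": [0,0,15],"turn": 0,"grip": 1},
    {"dp": [0,0,10],"turn": 0,"grip": 1},
    {"dp": [0,0,6],"turn": 0,"grip": 1},
    {"dp": [0,0,5],"turn": 0,"grip": 1},
    {"dp": [0,0,4],"turn": 0,"grip": 1},
    {"dp": [0,0,3],"turn": 0,"grip": 1},
    {"dp": [0,0,3],"turn": 0,"grip": 1},
    {"dp": [0,0,1],"turn": 0,"grip": 1},
    {"dp": [0,0,0],"turn": 0,"grip": 1},
    {"dp": [0,0,0],"turn": 0,"grip": 1}
  ]
}}

```text
t: 17.68
tool_pos: [0.6543, -0.0312, 0.1487]
tcp_rot: [0.0, 0.691, 0.723, 0.0]
wrist_force: [-0.6, -0.2, -1.3]
grip_width: 0.0281
```

Call:
{"fn": "play_rows", "kwargs": {
  "deltas": [
    {"dp": [0,0,1],"turn": 0,"grip": 1},
    {"dp": [0,0,1],"turn": 0,"grip": 1},
    {"dp": [0,0,0.5],"turn": 0,"grip": 1},
    {"dp": [0,0,0],"turn": 0,"grip": 1},
    {"dp": [0,0,0],"turn": 0,"grip": 1}
  ]
}}

```text
t: 18.3
tool_pos: [0.6543, -0.0312, 0.1465]
tcp_rot: [0.0, 0.691, 0.723, 0.0]
wrist_force: [-1.7, -0.8, 3.5]
grip_width: 0.0276
```

The force changed sign at the expected height of 0.1465, so the roof is in contact. I release and retreat.

Call:
{"fn": "play_rows", "kwargs": {
  "deltas": [
    {"dp": [0,0,0],"turn": 0,"grip": -0.3},
    {"dp": [0,0,0],"turn": 0,"grip": -0.6},
    {"dp": [0,0,0],"turn": 0,"grip": -0.6},
    {"dp": [0,0,0],"turn": 0,"grip": -0.6},
    {"dp": [0,0,-10],"turn": 0,"grip": -0.6},
    {"dp": [0,0,-30],"turn": 0,"grip": -0.6},
    {"dp": [0,0,-50],"turn": 0,"grip": -0.6},
    {"dp": [0,0,-30],"turn": 0,"grip": -0.6},
    {"dp": [0,0,0],"turn": 0,"grip": -0.6}
  ]
}}

```text
t: 19.42
tool_pos: [0.6562, -0.0315, 0.2702]
tcp_rot: [0.003, 0.691, 0.723, 0.002]
wrist_force: [-0.5, -1.2, 0.5]
grip_width: 0.0696
```

Call:
{"fn": "play_rows", "kwargs": {
  "deltas": [
    {"dp": [40,-30,0],"turn": 0,"grip": -0.6},
    {"dp": [50,-30,0],"turn": 0,"grip": -0.6},
    {"dp": [50,-30,0],"turn": 0,"grip": -0.6},
    {"dp": [50,-30,0],"turn": 0,"grip": -0.6},
    {"dp": [40,-20,0],"turn": 0,"grip": -0.6},
    {"dp": [0,0,0],"turn": 0,"grip": -0.6},
    {"dp": [0,0,0],"turn": 0,"grip": -0.6}
  ]
}}

```text
t: 20.3
tool_pos: [0.5039, 0.192, 0.2653]
tcp_rot: [-0.0, 0.691, 0.723, -0.001]
wrist_force: [0.2, -0.7, -0.3]
grip_width: 0.0694
```

```bash
python3 chk.py b .065 .145; python3 - <<'E'
from h import *
for n in ["top","scene"]:
    im,P=cloud(n); P=P.reshape(-1,3)
    d=P-np.array([.6525,-.0305,0]); r=np.hypot(d[:,0],d[:,1])
    c,s=np.cos(np.radians(2.6)),np.sin(np.radians(2.6)); X=c*d[:,0]+s*d[:,1]; Y=-s*d[:,0]+c*d[:,1]
    m=(P[:,2]>.178)&(P[:,2]<.195)&(r<.04); print(n,"chim",P[m].mean(0),m.sum())
    for sg in (1,-1):  # slopes: fit plane on each side, compare
        m=(sg*Y>.025)&(sg*Y<.068)&(abs(X)<.08)&(P[:,2]>.07)&(P[:,2]<.14)
        if m.sum()>50: print(" side",sg,m.sum(),np.linalg.lstsq(np.c_[X[m],sg*Y[m],np.ones(m.sum())],P[m,2],rcond=None)[0].round(3))
    m=(np.hypot(P[:,0]-.485,P[:,1]+.304)<.13)&(P[:,2]>.015); print(" red",cv2.minAreaRect(P[m][:,:2].astype(np.float32))[0])
E
```

```text
t 20.3 pos [0.5039 0.192  0.2653] heading 2.6 tilt [-0.001 -0.001 -1.   ] w 0.0694 F [ 0.2 -0.7 -0.3]
turn 0.0 dp mm [-228.9  138.4  118.9]
top 4682 ((0.6532481908798218, -0.03196224570274353), (0.18213164806365967, 0.15356294810771942), 2.833031415939331)
scene 6704 ((0.6517795324325562, -0.03297357261180878), (0.18396759033203125, 0.1541413962841034), 2.648362636566162)
top chim [ 0.65224733 -0.03224162  0.18718083] 190
 side 1 1231 [ 0.001 -0.613  0.132]
 side -1 1146 [-0.01  -0.624  0.134]
 red (0.48492786288261414, -0.3042052984237671)
scene chim [ 0.65430987 -0.03151617  0.18641685] 277
 side 1 1962 [-0.002 -0.606  0.131]
 side -1 1312 [-0.002 -0.601  0.133]
 red (0.48452523350715637, -0.3055707812309265)
```

View pics/scene_b.png

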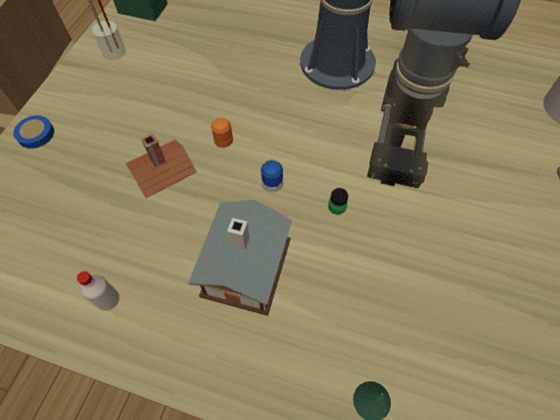

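The roof sits level on the cottage at (245,250), and the chimney top is at 0.187 m (66 + 120 expected). It is centred within about 2 mm and aligned, and the red roof has not moved. I hand in.

```bash
python3 -c "
from plant import *
print(close_job())"
```

```text
the job is handed in; nothing more can be done
None
```

I stood the small blue lamp upright inside the cottage and closed the cottage with the grey roof. I handed the job in at about 20.5 s of the 64 s allowed; the hand-in reports no verdict.

- **Lamp:** after release its top measured about 62 mm above the bench, where an upright lamp on the 10 mm floor should show about 60 mm. It stood within 4 mm of the cottage centre. It cannot be seen now that the roof is on.
- **Grey roof:** it was lowered slowly until the wrist force showed contact at the expected height. The last pictures put it within about 3 mm of the cottage centre and within 0.3° of its direction. The chimney top is at about 0.187 m (0.186 m expected). The slopes on both sides match, so the roof is flat to within about 0.6°.
- **Red roof and robot:** the red roof moved less than 1 mm. The gripper was clear of everything when I handed in.

The only reading that disagreed was the gripper's width on the lamp, 35 mm against the stated 37 mm diameter. It held without slipping. No check failed.

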